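Check a pilot hole with the depth gauge and sort the blank

ROBOT

A 6-joint arm with a two-finger parallel gripper is mounted at the origin on the work surface. World frame = base frame: x ahead of the robot, y to its left, z up, the work surface at z = 0. Lengths are in mm, angles in rad, forces in N, time in s.
With the tool pointing down it reaches from about 375 to 900 mm from the base axis. Payload 3.1 kg.
Tool frame: the origin (TCP) lies on the centre line of the jaws, within the pads' length; the fingertips stand 8 mm ahead of it and the grasp point (between the pads) lies 11 mm behind it (tips_ahead is the distance from the TCP to the fingertips, in mm); z points along the fingers, y is the line along which they close (so a half turn about z gives the same grasp; the last joint's range is limited). The gripper opens to 87 mm and grips with 3 to 60 N. Pads are 19 mm wide; open, the fingers measure 117 mm over their backs; the gripper's body (75 mm by 190 mm) begins 51 mm behind the grasp point.
Start: joints at [1.054, 0.527, 1.433, -0, 1.181, -0.178], TCP at [207.091, 589.669, 230.548] pointing down, gripper open.
Joint ranges: [-3.08, 3.08], [-0.75, 2.2], [0.22, 2.44], [-1.43, 4.57], [0, 2.65], [-2.85, 2.85]. Speed limits (rad/s): [2.79, 2.79, 3.14, 3.14, 3.14, 3.14].

INTERFACE

Orientations are given as [roll, pitch, yaw] about the fixed x, y, z axes, in that order (R = Rz(yaw) Ry(pitch) Rx(roll)).
In Python, from station import * gives the robot as it stands.
- The arm moves only by the tool send_rows, never from a script. Its argument "rows" is a list of rows, each an object of numbers: "dx", "dy", "dz": the shift along the world's x, y, z each as a share of 0.4 m, from -1 to 1; "rx", "ry", "rz": the turn, a rotation vector about the world's x, y, z each as a share of 180 degrees, from -1 to 1. A call has exactly 10 rows; each row shifts and turns the commanded pose from where the row before left it; what a row does not reach is not made up. A row lasts 1/10 s, in which the tool goes at most 50 mm and 8.59 degrees, less where a joint would pass 70% of its speed; a pose out of reach is approached as far as the arm can. A call with a number of a shift or a turn outside -1 to 1 is refused whole. A call with a gripper value outside its range is refused whole. "fingers" is the closure, from -1 (fully open) to 1 (shut), so that 0 is half open, set as the call begins (left out, the last holds). The fingers move at their own pace and stop on an object; "grip_force" is the grip in N (left out, the last holds). Time passes only in rows, so rows that do not move let the fingers close, or fill a call up. It gives the time, the measured TCP pose, the force, the opening and the grip force at its end, in the units of the state.
- state(): the state, without advancing time (a new reading comes with each control period).
- grab_frame(name): name is "side" or "top" or "wrist"; returns the picture (420x560x3 uint8, blue, green, red); there is no depth.
- camera_info(name): a dict with "fov_y" (degrees; the focal length in pixels is half the picture's height over the tangent of half this angle, whatever the lens; pixels are square), "cx", "cy" (the principal point, pixels), "k1" (the pictures are not rectified: a ray, as slopes to the right and down, at radius r is drawn at 1 + k1 r^2 times it, then the intrinsics apply), "world_to_cam" (4x4, takes a point from world to camera coordinates). Camera axes: x right, y up, looking along -z (the intrinsics and any distortion apply to the point x, -y, -z); pixel columns grow to the right and rows downward; lengths in mm; the calibration is good to about 2 mm. A picture is of the moment at which its call begins: read the wrist's pose just before it. camera_info takes no time and is no camera call; for the wrist camera it gives the pose at the moment of the call.
- finish_job(): hands the job in; it is judged then, once.
The state is a dict: "t": time; "q": joint angles; "joint_velocities": joint speeds; "tau": joint torques, N m; "eef_pos": TCP position; "ee_rot": TCP orientation; "force": force on the tool from outside, world axes, zero at the start; "moment": the same for the moment, N m; "gripper_width": finger opening in mm; "grasp_force": force on a finger pad.
Only numpy, scipy, OpenCV 4.12 (cv2) and the standard library are available. Lean on these libraries where they do the work, as an engineer would, in place of code of your own. Each camera call takes 0.05 s, during which the arm holds its last target. There are 200 camera calls.

TASK

Check the depth of the pilot hole in the turned blank that stands by itself: stand the depth gauge with its bridge flat across the blank's top, push the rod gently down until it bottoms in the hole, read its travel, and put the gauge back on its stand with its rod in the well. If the hole is 55 mm deep or more, stand the blank upright in the free half of the blue tray, otherwise in that of the red tray; set the things down rather than dropping them, and leave the other things on the table undisturbed.

Things in the scene. Friction and masses are not known exactly. Their poses are not given: they have to be found in the camera images.
- blank: the blank to check: loose pale limewood cylinder standing alone on the table, 64 mm wide, 90 mm tall, about 0.16 kg, two thin dark rings round it. In the middle of its flat top is a blind pilot hole, 22 mm wide with a flat floor; its depth, 45 to 65 mm, differs from start to start. The floor is soft wood, dented by a push over 18 N. Origin: centre of the underside; z up the axis.
- blank_rim (a point): centre of the mouth of the blank's pilot hole, level with its flat top, 90 mm above its underside; z up.
- gauge: the depth gauge, loose, 0.11 kg, on its stand: wooden bridge bar 22 (x) by 100 (y) by 14 mm (z), on it a brass bush 18 mm wide, 10 mm tall, and through both a sliding steel rod 8 mm wide with a black knob on top. The rod stays where put (3 N of drag), so the gauge can be carried by the knob; with the bridge seated, a push over 3 N slides the rod. Origin: centre of the bridge's underside; z up the rod.
- depth_rod (a joint): the rod's travel in m: how far its tip stands below the bridge's underside, 0 (flush) to 0.075 (stop); 0 to 0.010 at the start. With the bridge on the blank's top and the rod bottomed it is the hole's depth. To read it by eye: black rings every 10 mm sink one by one into the top of the brass bush, and the thicker red ring is half sunk at 55 mm; within 2 mm of that either tray will do.
- rod_tip (a point): the rounded lower tip of the gauge's rod, on its axis.
- rod_knob (a point): centre of the black knob on the rod's upper end, 18 by 18 mm square (sides along the gauge's x and y) and 24 mm tall; it lies 116 mm above the rod's tip, thus 116 mm less the travel above the bridge's underside. At 65 mm of travel 15 mm of bare rod are left between the knob and the brass bush.
- gauge_stand: the gauge's stand, a fixed brown wooden block 90 mm tall, 74 mm wide (y) and 140 mm long (x from -37 to 103 mm), with a round well 31 mm wide and 82 mm deep for the rod; towards its far end (x = 85 mm) three drill shanks stand 22 mm out of its top. Origin: on the table under the middle of the well; z up.
- stand_well (a point): centre of the mouth of the stand's well, level with its flat top, 90 mm above the table; the gauge belongs here with its bridge flat on the block and its rod hanging in the well.
- tray_blue: the blue tray (deep enough, ready for hollowing), fixed: open box 220 mm (x) by 140 mm (y), 25 mm tall, wall and floor 5 mm. A blank of the same size already stands in its far half, near x = +55 mm, y = 0; the middle of the free half is x = -50 mm, y = 0. Origin: centre of the underside, z up; the inner floor is at z = 5 mm.
- tray_red: the red tray (too shallow, back to the drill), fixed, same make and size as the blue one, also with a blank near x = +55 mm, y = 0; the middle of the free half is x = -50 mm, y = 0. Origin: centre of the underside; the inner floor is at z = 5 mm. The trays may change places.
- ready_blank: loose blank, 64 mm wide and 90 mm tall, standing in the blue tray; to be left alone. Origin: centre of its underside.
- shallow_blank: loose blank, 64 mm wide and 90 mm tall, standing in the red tray; to be left alone. Origin: centre of its underside.
- water_bottle: loose water bottle with a blue cap, 62 mm wide and 190 mm tall, standing near the far edge of the table; to be left alone. Origin: centre of its underside.
- hammer: loose hammer lying at the robot's left; to be left alone. Origin: underside.
- spoon_pale: loose pale wooden spoon 220 mm long, lying at the robot's right; to be left alone. Origin: underside.
- spoon_olive: loose dark wooden spoon 240 mm long, lying at the robot's right; to be left alone. Origin: underside.
- scraper_disc: loose round steel scraper, 60 mm wide and 4 mm thick, lying flat behind the stand and the blank; to be left alone. Origin: centre of its underside.
- gouge: loose gouge with a 110 mm wooden handle and a steel blade, 220 mm long and 24 mm tall, lying between the stand and the blank, pointing away from the robot; to be left alone. Origin: underside.
Things that resemble listed ones, but are neither listed nor needed, are in the scene too. What is meant by the gauge is not green, and is the larger of those in its own colour.

How it is judged (in metres and radians):
On the way:
1. the gauge's bridge stands flat on the top of the blank, within 12 mm of its middle, while the rod's tip rests on the floor of the hole (horizontal distance between gauge and blank_rim below 0.012 m and z of gauge in the frame of blank_rim between -0.0025 and 0.002 m and angle between the z axis of gauge and the z axis of blank, either way round below 0.06 rad and contact force between gauge and hole_floor_c0 above 0.1 N and angle between blank's own z axis and vertical below 0.06 rad and z of blank in the frame of gauge_stand below 0.005 m), for 0.2 s.
At the end, for the whole second after the job is handed in: The gauge stands flat on its stand, within 12 mm of the well's middle; the checked blank stands upright (0.06 rad) and at rest on the floor of the blue tray if its hole is 55 mm deep or more, of the red tray if shallower (from 53 to 57 mm either will do) (horizontal distance between gauge and stand_well below 0.012 m and angle between each of gauge, blank's own z axis and vertical below 0.06 rad and z of gauge in the frame of stand_well between -0.003 and 0.003 m and linear speed of each of blank, gauge below 0.02 m/s and ((x of blank in the frame of tray_blue between -0.075 and 0.075 m and y of blank in the frame of tray_blue between -0.04 and 0.04 m and z of blank in the frame of tray_blue below 0.009 m and z of hole_floor_c0 in the frame of blank below 0.029 m) or (x of blank in the frame of tray_red between -0.075 and 0.075 m and y of blank in the frame of tray_red between -0.04 and 0.04 m and z of blank in the frame of tray_red below 0.009 m and z of hole_floor_c0 in the frame of blank above 0.025 m))); the robot touches nothing.
It fails at once if the rod is pushed on the floor of the hole with more than 18 N (the soft wood is dented) (contact force between gauge and hole_floor_c0 above 18 N).
It fails at once if the blank is dropped or knocked over (it moves faster than 0.45 m/s out of the fingers, or tilts by more than 0.6 rad) (angle between blank's own z axis and vertical above 0.6 rad or (linear speed of blank above 0.45 m/s and contact force between the fingers and blank below 0.05 N)).
It fails at once if the gauge is dropped (it moves faster than 0.45 m/s out of the fingers) (linear speed of gauge above 0.45 m/s and contact force between the fingers and gauge below 0.05 N).
It fails at once if something else on the table is disturbed (moved by more than 20 mm) (distance of any of ready_blank, shallow_blank, water_bottle, hammer, spoon_pale, spoon_olive, scraper_disc, gouge from where it was at the start of the episode above 0.02 m).
It also fails if it takes over 64 s, if anything falls off the work surface, if the arm or the gripper's body presses on something with over 40 N, if the wrist force passes 120 N, or if a joint passes its speed limit or range.

## Working session

There is one attempt and no reset: what is moved stays moved. The work goes in short steps, Python scripts to look and compute and a tool call to move; the robot and the scene stay as the last step left them, time stands still between calls to the robot, and variables do not carry over. Pictures are saved under pics/ and viewed, at most 10 in all, crops included, and the job is handed in when it is done.

Besides the shell and the picture viewer there is one more tool, called after ">>>" as name(argument=value, ...), one argument or row to a line, values as JSON. send_rows: Moves the arm, as the interface text tells. Shift numbers are shares of 0.4 m and turn numbers shares of 180 degrees, none past 1 either way. Its arguments: {"type":"object","properties":{"rows":{"type":"array"},"fingers":{"type":"number"},"grip_force":{"type":"number"}},"required":["rows"]}

```bash
mkdir -p pics; ls
cat > h.py <<'E'
import numpy as np, cv2
from station import *
def ray(name,u,v,ci=None):
    ci=ci or camera_info(name); f=210/np.tan(np.radians(ci["fov_y"]/2))
    d=np.array([(u-ci["cx"])/f,(v-ci["cy"])/f]); s=d.copy()
    for _ in range(30): s=d/(1+ci["k1"]*(s@s))
    M=np.array(ci["world_to_cam"]); R=M[:3,:3]
    return -R.T@M[:3,3], R.T@np.array([s[0],-s[1],-1])
def onz(name,u,v,z,ci=None):
    o,d=ray(name,u,v,ci); return o+d*(z-o[2])/d[2]
def proj(name,p,ci=None):
    ci=ci or camera_info(name); f=210/np.tan(np.radians(ci["fov_y"]/2))
    M=np.array(ci["world_to_cam"]); c=M[:3,:3]@np.array(p,float)+M[:3,3]
    s=np.array([c[0],-c[1]])/-c[2]; s=s*(1+ci["k1"]*(s@s))
    return s*f+[ci["cx"],ci["cy"]]
E
python3 - <<'E'
from h import *
s=state();print(s["t"],s["eef_pos"],s["ee_rot"],s["force"],s["gripper_width"])
for n in("top","side"):
    cv2.imwrite(f"pics/{n}0.png",cv2.resize(grab_frame(n),(800,600),interpolation=cv2.INTER_CUBIC)); c=camera_info(n); print(n,c)
E
```

```text
pics
0.0 [206.72917226 589.04455837 229.56942875] [-3.13944129e+00 -3.85569376e-04  2.80381979e+00] [-0.09860297  0.36901413  1.1509954 ] 86.74556353851926
top {'fov_y': 56.03938642386826, 'cx': 282.89201070079525, 'cy': 209.75214863829092, 'k1': -0.025818387068229018, 'world_to_cam': array([[ 2.21817070e-02, -9.99556914e-01, -1.98480891e-02,
         2.29070979e+00],
       [ 9.92985236e-01,  1.97209120e-02,  1.16582186e-01,
        -5.57710229e+02],
       [-1.16139107e-01, -2.22948513e-02,  9.92982702e-01,
        -1.04447765e+03],
       [ 0.00000000e+00,  0.00000000e+00,  0.00000000e+00,
         1.00000000e+00]])}
side {'fov_y': 51.03644493886038, 'cx': 277.20671661725737, 'cy': 201.5611480900073, 'k1': -0.04019812591407347, 'world_to_cam': array([[ 7.58600267e-01, -6.51486526e-01,  9.53635162e-03,
        -4.30994344e+02],
       [ 4.15298006e-01,  4.94753172e-01,  7.63378586e-01,
        -3.43711542e+02],
       [-5.02049003e-01, -5.75138771e-01,  6.45880943e-01,
        -1.08481065e+03],
       [ 0.00000000e+00,  0.00000000e+00,  0.00000000e+00,
         1.00000000e+00]])}
```

View pics/top0.png

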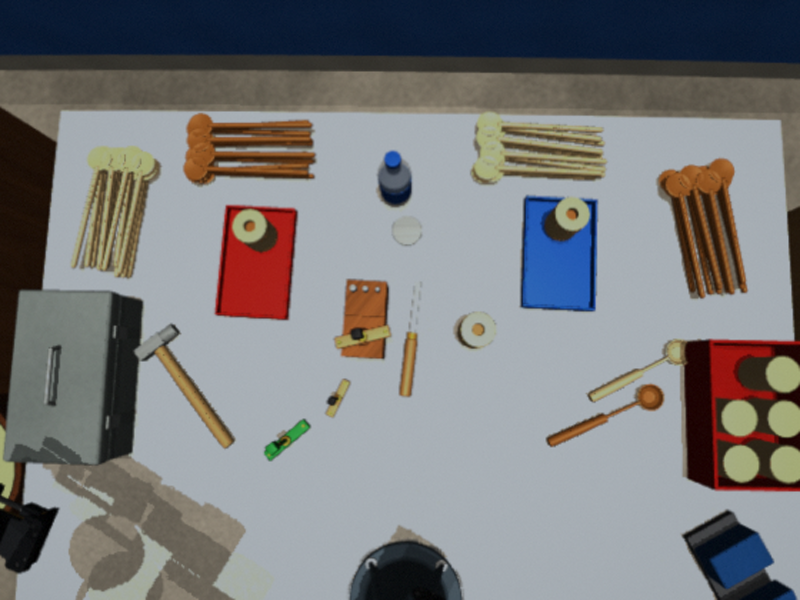

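View pics/side0.png

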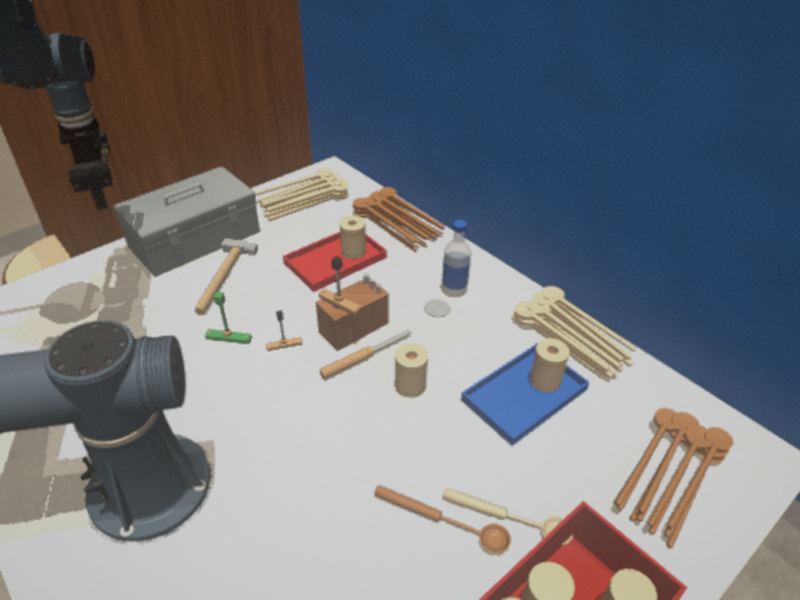

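The top view shows three gauge-like things: wood on the stand at (360,337), small wood at (338,398) and green at (288,440). I choose the larger wooden one on the stand. The blank standing alone is at (477,330), with blanks also in the red tray (250,226) and the blue tray (571,213).

Run:
```python
from h import *
t=grab_frame("top");s=grab_frame("side")
cv2.imwrite("pics/raw_t.png",t);cv2.imwrite("pics/raw_s.png",s)
a=cv2.resize(t[185:295,220:360],(800,629),interpolation=cv2.INTER_CUBIC)[:580]
b=s[170:285,200:320]; b=cv2.resize(b,(626,600),interpolation=cv2.INTER_CUBIC)
cv2.imwrite("pics/c_t.png",a);cv2.imwrite("pics/c_s.png",b)
```

```text
(no output)
```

View pics/c_t.png

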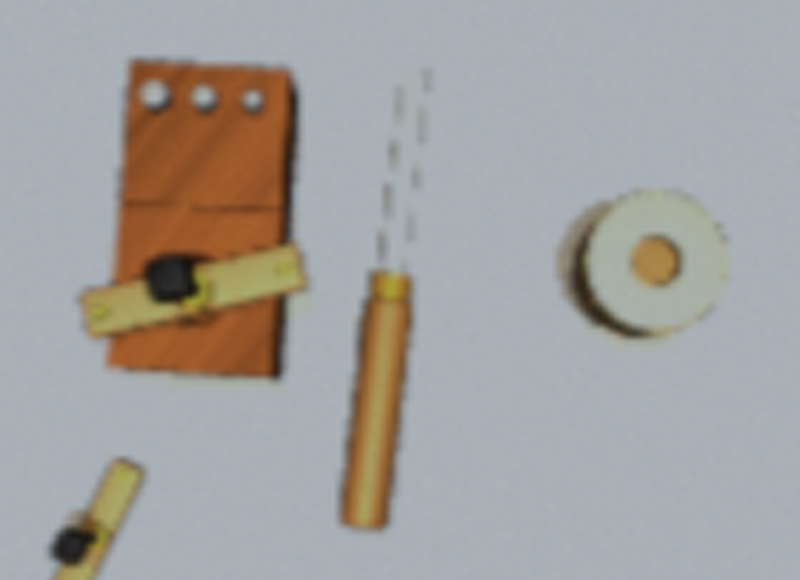

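View pics/c_s.png

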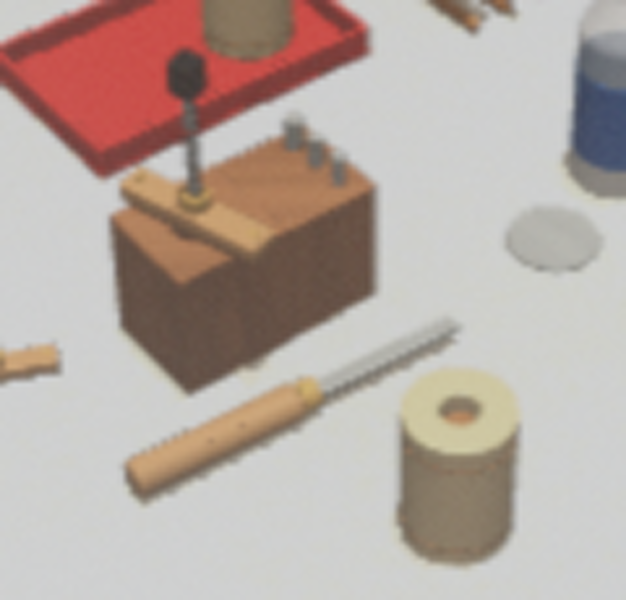

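The crops confirm the choice: the gauge on the stand is seen from above with its bridge ends at (88,317) and (303,265) and its knob at (172,277). In the side crop the knob is at (187,74). The hole mouth is at (656,261) in the top crop and (460,409) in the side crop.

```bash
cat > m.py <<'E'
from h import *
T=lambda x,y,z:onz("top",220+x/5.714-.4,185+y/5.714-.4,z)
S=lambda x,y,z:onz("side",200+x/5.217-.4,170+y/5.217-.4,z)
def tri(a,b):
    (o,d),(p,e)=a,b; d=d/np.linalg.norm(d);e=e/np.linalg.norm(e)
    s=np.linalg.lstsq(np.c_[d,-e],p-o,rcond=None)[0]; q,r=o+s[0]*d,p+s[1]*e; return (q+r)/2,np.linalg.norm(q-r)
r=np.round
L=T(88,317,104);R=T(303,265,104);print("bridge",r((L+R)/2,1),np.linalg.norm(L-R),np.degrees(np.arctan2(*(L-R)[1::-1])))
print("bridge side",r((S(133,188,104)+S(262,245,97))/2,1))
c=[T(*p,90) for p in((133,60),(290,70),(278,378),(107,367))];c=np.array(c);print("stand",r(c,1))
f=(c[0]+c[1])/2;n=(c[2]+c[3])/2;u=(f-n)/np.linalg.norm(f-n);print("well",r((c.mean(0)-33*u),1),np.linalg.norm(f-n),np.degrees(np.arctan2(u[1],u[0])))
print("knob",tri(ray("top",220+172/5.714-.4,185+277/5.714-.4),ray("side",200+187/5.217-.4,170+72/5.217-.4)))
for z in(196,201,206,218):print(z,r(T(172,277,z),1),r(S(187,74,z),1))
print("blank",r(T(656,262,90),1),r(S(460,409,90),1))
for nme,cs in dict(red=((225,206),(297,209),(289,319),(216,316)),blue=((525,196),(597,198),(595,310),(521,307))).items():
    c=np.array([onz("top",x*.7-.15,y*.7-.15,25) for x,y in cs]);f=(c[0]+c[1])/2;n=(c[2]+c[3])/2;u=(f-n)/np.linalg.norm(f-n)
    print(nme,r(c.mean(0),1),"free",r(c.mean(0)-50*u,1),np.linalg.norm(f-n),np.degrees(np.arctan2(u[1],u[0])))
for nme,p,z in(("bottle",(393,160),190),("gougeend",(405,395),20),("gougetip",(416,285),10),("gouge mid",(410,335),20),("shallow",(250,226),90),("ready",(571,213),90),("disc",(407,231),4),("drill",(366,288),112),("drill",(350,288),112)):print(nme,r(onz("top",p[0]*.7,p[1]*.7,z),0))
E
python3 m.py
```

```text
bridge [482.   84.6 104. ] 98.00956114374296 104.81920076399072
bridge side [479.5  80.2 100.5]
stand [[587.1 117.6  90. ]
 [583.9  46.   90. ]
 [444.7  47.8  90. ]
 [447.8 124.6  90. ]]
well [482.9  85.   90. ] 139.32303594112224 -1.7978972792345627
knob (array([482.6480355 ,  85.11907087, 199.97046906]), np.float64(0.041332089099964456))
196 [482.9  85.5 196. ] [484.5  87.9 196. ]
201 [482.6  85.  201. ] [480.8  82.6 201. ]
206 [482.3  84.5 206. ] [477.2  77.3 206. ]
218 [481.7  83.2 218. ] [468.5  64.5 218. ]
blank [ 500.1 -120.4   90. ] [ 500.5 -122.    90. ]
red [627.5 304.4  25. ] free [577.5 305.5  25. ] 218.38354044363115 -1.3148300814659457
blue [ 657.6 -284.4   25. ] free [ 607.7 -282.5   25. ] 220.13345858990087 -2.141116302530972
bottle [775.  34. 190.]
gougeend [377.   9.  20.]
gougetip [589.  -8.  10.]
gouge mid [491.   2.  20.]
shallow [682. 301.  90.]
ready [ 717. -290.   90.]
disc [699.  12.   4.]
drill [568.  80. 112.]
drill [567. 109. 112.]
```

>>> send_rows(
  rows=[
    {"dx": 0.055,"dy": -0.105,"dz": 0.003,"rz": 0.019},
    {"dx": 0.055,"dy": -0.105,"dz": 0.003,"rz": 0.019},
    {"dx": 0.055,"dy": -0.105,"dz": 0.003,"rz": 0.019},
    {"dx": 0.055,"dy": -0.105,"dz": 0.003,"rz": 0.019},
    {"dx": 0.055,"dy": -0.105,"dz": 0.003,"rz": 0.019},
    {"dx": 0.055,"dy": -0.105,"dz": 0.003,"rz": 0.019},
    {"dx": 0.055,"dy": -0.105,"dz": 0.003,"rz": 0.019},
    {"dx": 0.055,"dy": -0.105,"dz": 0.003,"rz": 0.019},
    {"dx": 0.055,"dy": -0.105,"dz": 0.003,"rz": 0.019},
    {"dx": 0.055,"dy": -0.105,"dz": 0.003,"rz": 0.019},
  ],
  fingers=-1,
  grip_force=8,
)

```text
schema error: expected keys dx, dy, dz, rx, ry, rz
```

>>> send_rows(
  rows=[
    {"dx": 0.055,"dy": -0.105,"dz": 0.003,"rx": 0,"ry": 0,"rz": 0.019},
    {"dx": 0.055,"dy": -0.105,"dz": 0.003,"rx": 0,"ry": 0,"rz": 0.019},
    {"dx": 0.055,"dy": -0.105,"dz": 0.003,"rx": 0,"ry": 0,"rz": 0.019},
    {"dx": 0.055,"dy": -0.105,"dz": 0.003,"rx": 0,"ry": 0,"rz": 0.019},
    {"dx": 0.055,"dy": -0.105,"dz": 0.003,"rx": 0,"ry": 0,"rz": 0.019},
    {"dx": 0.055,"dy": -0.105,"dz": 0.003,"rx": 0,"ry": 0,"rz": 0.019},
    {"dx": 0.055,"dy": -0.105,"dz": 0.003,"rx": 0,"ry": 0,"rz": 0.019},
    {"dx": 0.055,"dy": -0.105,"dz": 0.003,"rx": 0,"ry": 0,"rz": 0.019},
    {"dx": 0.055,"dy": -0.105,"dz": 0.003,"rx": 0,"ry": 0,"rz": 0.019},
    {"dx": 0.055,"dy": -0.105,"dz": 0.003,"rx": 0,"ry": 0,"rz": 0.019},
  ],
  fingers=-1,
  grip_force=8,
)

```text
t: 1.2
eef_pos: [427.6, 167.9, 242.7]
ee_rot: [3.142, 0.0, -2.88]
force: [0.4, 0.7, -0.9]
gripper_width: 87.3
grasp_force: 0.0
```

>>> send_rows(
  rows=[
    {"dx": 0.046,"dy": -0.069,"dz": 0,"rx": 0,"ry": 0,"rz": 0},
    {"dx": 0.046,"dy": -0.069,"dz": 0,"rx": 0,"ry": 0,"rz": 0},
    {"dx": 0.0455,"dy": -0.0695,"dz": 0,"rx": 0,"ry": 0,"rz": 0},
    {"dx": 0,"dy": 0,"dz": 0,"rx": 0,"ry": 0,"rz": 0},
    {"dx": 0,"dy": 0,"dz": 0,"rx": 0,"ry": 0,"rz": 0},
    {"dx": 0,"dy": 0,"dz": 0,"rx": 0,"ry": 0,"rz": 0},
    {"dx": 0,"dy": 0,"dz": 0,"rx": 0,"ry": 0,"rz": 0},
    {"dx": 0,"dy": 0,"dz": 0,"rx": 0,"ry": 0,"rz": 0},
    {"dx": 0,"dy": 0,"dz": 0,"rx": 0,"ry": 0,"rz": 0},
    {"dx": 0,"dy": 0,"dz": 0,"rx": 0,"ry": 0,"rz": 0},
  ],
)

```text
t: 2.2
eef_pos: [481.9, 87.1, 242.6]
ee_rot: [-3.142, 0.0, -2.882]
force: [0.3, 0.5, -0.4]
gripper_width: 87.0
grasp_force: 0.0
```

Run:
```python
from h import *
for i in range(2):
  s=state();print(s["t"],s["eef_pos"],s["ee_rot"],s["force"])
ci=camera_info("wrist");print(ci)
cv2.imwrite("pics/w1.png",cv2.resize(grab_frame("wrist"),(800,600),interpolation=cv2.INTER_CUBIC))
for p in((482.6,85,212),(482.6,85,104),(500.3,-121,90)):print(proj("wrist",p,ci)*800/560)
```

```text
2.2 [481.9085278   87.08445122 242.61151203] [-3.14156245e+00  6.31323692e-05 -2.88168596e+00] [ 0.34626862  0.46155888 -0.43441777]
2.2 [481.9085278   87.08445122 242.61151203] [-3.14156245e+00  6.31323692e-05 -2.88168596e+00] [ 0.34626862  0.46155888 -0.43441777]
{'fov_y': 69.41147614866134, 'cx': 279.920242041626, 'cy': 213.2782053320211, 'k1': -0.05228988263178961, 'world_to_cam': array([[-2.56067335e-01,  9.66658756e-01,  6.08433248e-04,
         3.90522081e+01],
       [-9.35183742e-01, -2.47570216e-01, -2.53259467e-01,
         5.06724257e+02],
       [-2.44664852e-01, -6.54204737e-02,  9.67398197e-01,
        -2.77250225e+02],
       [ 0.00000000e+00,  0.00000000e+00,  0.00000000e+00,
         1.00000000e+00]])}
[394.95318951 347.42447239]
[396.57322502 293.11134651]
[114.40215474 240.90473031]
```

View pics/w1.png

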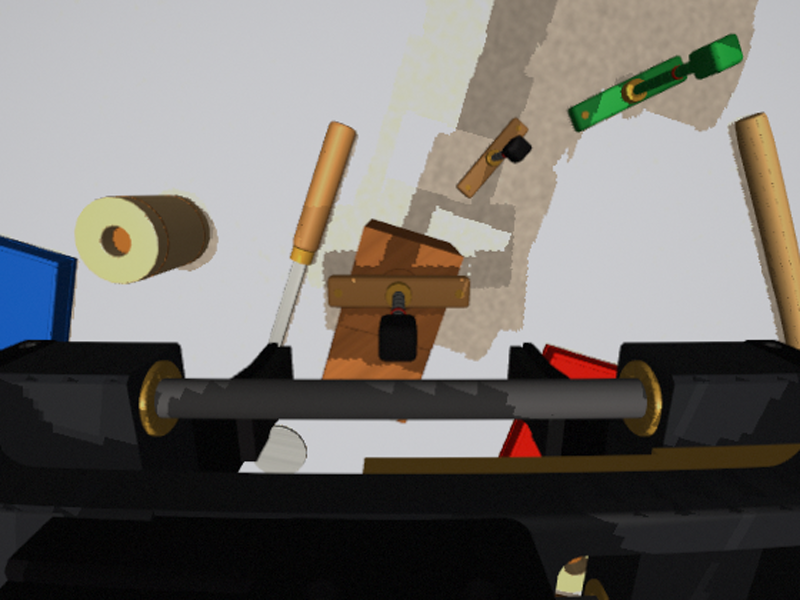

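The wrist view shows the knob at (398,342), the bush at (398,290) and the hole mouth at (117,240), all within 1–2 mm of prediction. I go down now.

>>> send_rows(
  rows=[
    {"dx": 0.001,"dy": -0.004,"dz": -0.02,"rx": 0,"ry": 0,"rz": 0},
    {"dx": 0,"dy": 0,"dz": -0.03,"rx": 0,"ry": 0,"rz": 0},
    {"dx": 0,"dy": 0,"dz": -0.03,"rx": 0,"ry": 0,"rz": 0},
    {"dx": 0,"dy": 0,"dz": -0.03,"rx": 0,"ry": 0,"rz": 0},
    {"dx": 0,"dy": 0,"dz": -0.022,"rx": 0,"ry": 0,"rz": 0},
    {"dx": 0,"dy": 0,"dz": 0,"rx": 0,"ry": 0,"rz": 0},
    {"dx": 0,"dy": 0,"dz": 0,"rx": 0,"ry": 0,"rz": 0},
    {"dx": 0,"dy": 0,"dz": 0,"rx": 0,"ry": 0,"rz": 0},
    {"dx": 0,"dy": 0,"dz": 0,"rx": 0,"ry": 0,"rz": 0},
    {"dx": 0,"dy": 0,"dz": 0,"rx": 0,"ry": 0,"rz": 0},
  ],
)

```text
t: 3.25
eef_pos: [482.8, 85.1, 190.2]
ee_rot: [-3.141, 0.001, -2.882]
force: [-0.8, -0.4, -0.6]
gripper_width: 86.9
grasp_force: 0.0
```

>>> send_rows(
  rows=[
    {"dx": 0,"dy": 0,"dz": 0,"rx": 0,"ry": 0,"rz": 0},
    {"dx": 0,"dy": 0,"dz": 0,"rx": 0,"ry": 0,"rz": 0},
    {"dx": 0,"dy": 0,"dz": 0,"rx": 0,"ry": 0,"rz": 0},
    {"dx": 0,"dy": 0,"dz": 0,"rx": 0,"ry": 0,"rz": 0},
    {"dx": 0,"dy": 0,"dz": 0,"rx": 0,"ry": 0,"rz": 0},
    {"dx": 0,"dy": 0,"dz": 0,"rx": 0,"ry": 0,"rz": 0},
    {"dx": 0,"dy": 0,"dz": 0,"rx": 0,"ry": 0,"rz": 0},
    {"dx": 0,"dy": 0,"dz": 0,"rx": 0,"ry": 0,"rz": 0},
    {"dx": 0,"dy": 0,"dz": 0,"rx": 0,"ry": 0,"rz": 0},
    {"dx": 0,"dy": 0,"dz": 0,"rx": 0,"ry": 0,"rz": 0},
  ],
  fingers=1,
  grip_force=8,
)

```text
t: 4.25
eef_pos: [482.4, 85.1, 189.7]
ee_rot: [3.141, -0.0, -2.882]
force: [0.0, 1.0, -0.4]
gripper_width: 18.0
grasp_force: 8.0
```

>>> send_rows(
  rows=[
    {"dx": 0,"dy": 0,"dz": 0.03,"rx": 0,"ry": 0,"rz": 0},
    {"dx": 0,"dy": 0,"dz": 0.05,"rx": 0,"ry": 0,"rz": 0},
    {"dx": 0,"dy": -0.045,"dz": 0.02,"rx": 0,"ry": 0,"rz": 0},
    {"dx": 0.01,"dy": -0.09,"dz": 0,"rx": 0,"ry": 0,"rz": 0},
    {"dx": 0.01,"dy": -0.09,"dz": 0,"rx": 0,"ry": 0,"rz": 0},
    {"dx": 0.01,"dy": -0.09,"dz": 0,"rx": 0,"ry": 0,"rz": 0},
    {"dx": 0.01,"dy": -0.09,"dz": 0,"rx": 0,"ry": 0,"rz": 0},
    {"dx": 0.0045,"dy": -0.07,"dz": 0,"rx": 0,"ry": 0,"rz": 0},
    {"dx": 0,"dy": -0.04,"dz": 0,"rx": 0,"ry": 0,"rz": 0},
    {"dx": 0,"dy": 0,"dz": 0,"rx": 0,"ry": 0,"rz": 0},
  ],
)

```text
t: 5.25
eef_pos: [500.4, -122.5, 229.5]
ee_rot: [-3.142, -0.0, -2.885]
force: [0.2, 0.4, -0.8]
gripper_width: 17.8
grasp_force: 8.0
```

Run:
```python
from h import *
s=state();print(s["t"],s["eef_pos"],s["force"],s["moment"],s["gripper_width"])
ci=camera_info("wrist")
w=cv2.resize(grab_frame("wrist"),(800,600),interpolation=cv2.INTER_CUBIC)[150:450,200:600]
cv2.imwrite("pics/w2.png",cv2.resize(w,(800,600),interpolation=cv2.INTER_CUBIC))
g=s["eef_pos"]; 
for p in((500.3,-121,90),(g[0],g[1],g[2]+11-110)):print((proj("wrist",p,ci)*800/560-[200,150])*2)
```

```text
5.25 [ 500.35007285 -122.51533221  229.51391958] [ 0.24158752  0.36053437 -0.81620706] [ 0.03955731  0.01066075 -0.01491672] 17.84375828157507
[403.803623  286.2936872]
[399.58974946 315.68387791]
```

View pics/w2.png

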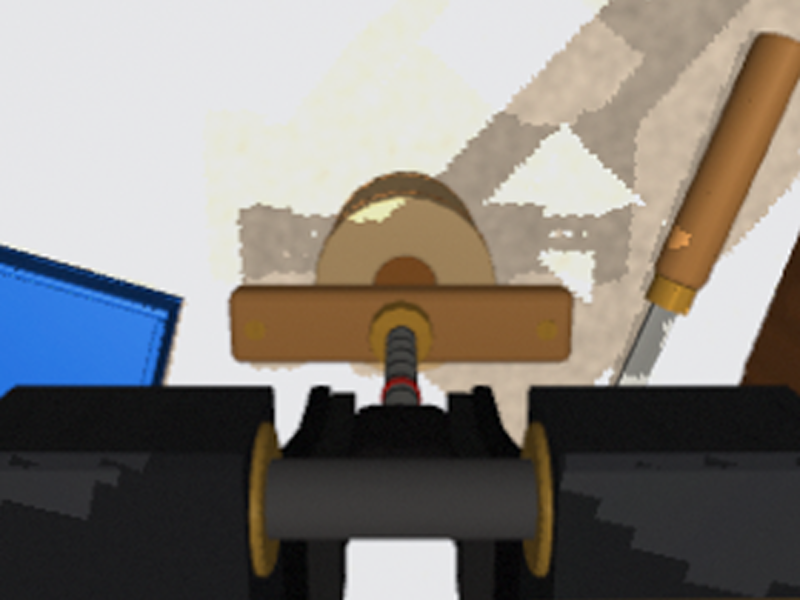

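The picture shows the bridge level, the bush at (401,333) and the hole at (406,270), aligned within about 1 mm. The red ring is clear. I lower it onto the blank.

>>> send_rows(
  rows=[
    {"dx": 0,"dy": 0.003,"dz": -0.025,"rx": 0,"ry": 0,"rz": 0},
    {"dx": 0,"dy": 0,"dz": -0.04,"rx": 0,"ry": 0,"rz": 0},
    {"dx": 0,"dy": 0,"dz": -0.02,"rx": 0,"ry": 0,"rz": 0},
    {"dx": 0,"dy": 0,"dz": -0.01,"rx": 0,"ry": 0,"rz": 0},
    {"dx": 0,"dy": 0,"dz": -0.005,"rx": 0,"ry": 0,"rz": 0},
    {"dx": 0,"dy": 0,"dz": -0.005,"rx": 0,"ry": 0,"rz": 0},
    {"dx": 0,"dy": 0,"dz": -0.01,"rx": 0,"ry": 0,"rz": 0},
    {"dx": 0,"dy": 0,"dz": -0.01,"rx": 0,"ry": 0,"rz": 0},
    {"dx": 0,"dy": 0,"dz": -0.01,"rx": 0,"ry": 0,"rz": 0},
    {"dx": 0,"dy": 0,"dz": -0.01,"rx": 0,"ry": 0,"rz": 0},
  ],
)

```text
t: 6.3
eef_pos: [500.3, -119.6, 171.5]
ee_rot: [3.141, 0.0, -2.883]
force: [-1.3, 1.8, 2.4]
gripper_width: 18.1
grasp_force: 8.0
```

>>> send_rows(
  rows=[
    {"dx": 0,"dy": 0,"dz": -0.01,"rx": 0,"ry": 0,"rz": 0},
    {"dx": 0,"dy": 0,"dz": -0.01,"rx": 0,"ry": 0,"rz": 0},
    {"dx": 0,"dy": 0,"dz": 0,"rx": 0,"ry": 0,"rz": 0},
    {"dx": 0,"dy": 0,"dz": 0,"rx": 0,"ry": 0,"rz": 0},
    {"dx": 0,"dy": 0,"dz": 0,"rx": 0,"ry": 0,"rz": 0},
    {"dx": 0,"dy": 0,"dz": 0,"rx": 0,"ry": 0,"rz": 0},
    {"dx": 0,"dy": 0,"dz": 0,"rx": 0,"ry": 0,"rz": 0},
    {"dx": 0,"dy": 0,"dz": 0,"rx": 0,"ry": 0,"rz": 0},
    {"dx": 0,"dy": 0,"dz": 0,"rx": 0,"ry": 0,"rz": 0},
    {"dx": 0,"dy": 0,"dz": 0,"rx": 0,"ry": 0,"rz": 0},
  ],
)

```text
t: 7.3
eef_pos: [500.3, -119.8, 163.8]
ee_rot: [-3.141, 0.0, -2.882]
force: [0.5, -1.3, -1.3]
gripper_width: 17.9
grasp_force: 8.0
```

>>> send_rows(
  rows=[
    {"dx": 0,"dy": 0,"dz": -0.0025,"rx": 0,"ry": 0,"rz": 0},
    {"dx": 0,"dy": 0,"dz": -0.0025,"rx": 0,"ry": 0,"rz": 0},
    {"dx": 0,"dy": 0,"dz": -0.0025,"rx": 0,"ry": 0,"rz": 0},
    {"dx": 0,"dy": 0,"dz": -0.0025,"rx": 0,"ry": 0,"rz": 0},
    {"dx": 0,"dy": 0,"dz": -0.0025,"rx": 0,"ry": 0,"rz": 0},
    {"dx": 0,"dy": 0,"dz": -0.0025,"rx": 0,"ry": 0,"rz": 0},
    {"dx": 0,"dy": 0,"dz": -0.0025,"rx": 0,"ry": 0,"rz": 0},
    {"dx": 0,"dy": 0,"dz": -0.0025,"rx": 0,"ry": 0,"rz": 0},
    {"dx": 0,"dy": 0,"dz": -0.0025,"rx": 0,"ry": 0,"rz": 0},
    {"dx": 0,"dy": 0,"dz": -0.0025,"rx": 0,"ry": 0,"rz": 0},
  ],
)

```text
t: 8.3
eef_pos: [500.4, -119.8, 153.7]
ee_rot: [-3.141, 0.0, -2.882]
force: [0.7, 0.8, 2.0]
gripper_width: 18.3
grasp_force: 8.0
```

>>> send_rows(
  rows=[
    {"dx": 0,"dy": 0,"dz": -0.001,"rx": 0,"ry": 0,"rz": 0},
    {"dx": 0,"dy": 0,"dz": -0.001,"rx": 0,"ry": 0,"rz": 0},
    {"dx": 0,"dy": 0,"dz": -0.001,"rx": 0,"ry": 0,"rz": 0},
    {"dx": 0,"dy": 0,"dz": -0.001,"rx": 0,"ry": 0,"rz": 0},
    {"dx": 0,"dy": 0,"dz": -0.001,"rx": 0,"ry": 0,"rz": 0},
    {"dx": 0,"dy": 0,"dz": 0,"rx": 0,"ry": 0,"rz": 0},
    {"dx": 0,"dy": 0,"dz": 0,"rx": 0,"ry": 0,"rz": 0},
    {"dx": 0,"dy": 0,"dz": 0,"rx": 0,"ry": 0,"rz": 0},
    {"dx": 0,"dy": 0,"dz": 0,"rx": 0,"ry": 0,"rz": 0},
    {"dx": 0,"dy": 0,"dz": 0,"rx": 0,"ry": 0,"rz": 0},
  ],
)

```text
t: 9.3
eef_pos: [500.3, -119.8, 151.7]
ee_rot: [-3.142, 0.0, -2.882]
force: [0.5, 0.5, 2.3]
gripper_width: 17.9
grasp_force: 8.0
```

>>> send_rows(
  rows=[
    {"dx": 0,"dy": 0,"dz": -0.0006,"rx": 0,"ry": 0,"rz": 0},
    {"dx": 0,"dy": 0,"dz": -0.0006,"rx": 0,"ry": 0,"rz": 0},
    {"dx": 0,"dy": 0,"dz": -0.0006,"rx": 0,"ry": 0,"rz": 0},
    {"dx": 0,"dy": 0,"dz": -0.0006,"rx": 0,"ry": 0,"rz": 0},
    {"dx": 0,"dy": 0,"dz": -0.0006,"rx": 0,"ry": 0,"rz": 0},
    {"dx": 0,"dy": 0,"dz": -0.0006,"rx": 0,"ry": 0,"rz": 0},
    {"dx": 0,"dy": 0,"dz": -0.0006,"rx": 0,"ry": 0,"rz": 0},
    {"dx": 0,"dy": 0,"dz": -0.0006,"rx": 0,"ry": 0,"rz": 0},
    {"dx": 0,"dy": 0,"dz": -0.0006,"rx": 0,"ry": 0,"rz": 0},
    {"dx": 0,"dy": 0,"dz": -0.0006,"rx": 0,"ry": 0,"rz": 0},
  ],
)

```text
t: 10.3
eef_pos: [500.3, -119.8, 149.3]
ee_rot: [-3.142, 0.0, -2.883]
force: [0.3, -1.3, 2.6]
gripper_width: 17.9
grasp_force: 8.0
```

>>> send_rows(
  rows=[
    {"dx": 0,"dy": 0,"dz": -0.0006,"rx": 0,"ry": 0,"rz": 0},
    {"dx": 0,"dy": 0,"dz": -0.0006,"rx": 0,"ry": 0,"rz": 0},
    {"dx": 0,"dy": 0,"dz": -0.0006,"rx": 0,"ry": 0,"rz": 0},
    {"dx": 0,"dy": 0,"dz": -0.0006,"rx": 0,"ry": 0,"rz": 0},
    {"dx": 0,"dy": 0,"dz": -0.0006,"rx": 0,"ry": 0,"rz": 0},
    {"dx": 0,"dy": 0,"dz": -0.0006,"rx": 0,"ry": 0,"rz": 0},
    {"dx": 0,"dy": 0,"dz": -0.0006,"rx": 0,"ry": 0,"rz": 0},
    {"dx": 0,"dy": 0,"dz": -0.0006,"rx": 0,"ry": 0,"rz": 0},
    {"dx": 0,"dy": 0,"dz": -0.0006,"rx": 0,"ry": 0,"rz": 0},
    {"dx": 0,"dy": 0,"dz": -0.0006,"rx": 0,"ry": 0,"rz": 0},
  ],
)

```text
t: 11.3
eef_pos: [500.3, -119.7, 146.9]
ee_rot: [-3.142, 0.0, -2.882]
force: [-0.2, -0.1, 2.1]
gripper_width: 17.9
grasp_force: 8.0
```

>>> send_rows(
  rows=[
    {"dx": 0,"dy": 0,"dz": -0.0006,"rx": 0,"ry": 0,"rz": 0},
    {"dx": 0,"dy": 0,"dz": -0.0006,"rx": 0,"ry": 0,"rz": 0},
    {"dx": 0,"dy": 0,"dz": -0.0006,"rx": 0,"ry": 0,"rz": 0},
    {"dx": 0,"dy": 0,"dz": -0.0006,"rx": 0,"ry": 0,"rz": 0},
    {"dx": 0,"dy": 0,"dz": -0.0006,"rx": 0,"ry": 0,"rz": 0},
    {"dx": 0,"dy": 0,"dz": -0.0006,"rx": 0,"ry": 0,"rz": 0},
    {"dx": 0,"dy": 0,"dz": -0.0006,"rx": 0,"ry": 0,"rz": 0},
    {"dx": 0,"dy": 0,"dz": -0.0006,"rx": 0,"ry": 0,"rz": 0},
    {"dx": 0,"dy": 0,"dz": -0.0006,"rx": 0,"ry": 0,"rz": 0},
    {"dx": 0,"dy": 0,"dz": -0.0006,"rx": 0,"ry": 0,"rz": 0},
  ],
)

```text
t: 12.3
eef_pos: [500.3, -119.8, 144.5]
ee_rot: [-3.142, 0.0, -2.883]
force: [0.7, 0.3, 2.0]
gripper_width: 17.9
grasp_force: 8.0
```

>>> send_rows(
  rows=[
    {"dx": 0,"dy": 0,"dz": -0.0006,"rx": 0,"ry": 0,"rz": 0},
    {"dx": 0,"dy": 0,"dz": -0.0006,"rx": 0,"ry": 0,"rz": 0},
    {"dx": 0,"dy": 0,"dz": -0.0006,"rx": 0,"ry": 0,"rz": 0},
    {"dx": 0,"dy": 0,"dz": -0.0006,"rx": 0,"ry": 0,"rz": 0},
    {"dx": 0,"dy": 0,"dz": -0.0006,"rx": 0,"ry": 0,"rz": 0},
    {"dx": 0,"dy": 0,"dz": -0.0006,"rx": 0,"ry": 0,"rz": 0},
    {"dx": 0,"dy": 0,"dz": -0.0006,"rx": 0,"ry": 0,"rz": 0},
    {"dx": 0,"dy": 0,"dz": -0.0006,"rx": 0,"ry": 0,"rz": 0},
    {"dx": 0,"dy": 0,"dz": -0.0006,"rx": 0,"ry": 0,"rz": 0},
    {"dx": 0,"dy": 0,"dz": -0.0006,"rx": 0,"ry": 0,"rz": 0},
  ],
)

```text
t: 13.3
eef_pos: [500.3, -119.7, 142.1]
ee_rot: [-3.142, 0.0, -2.882]
force: [0.3, -0.3, 3.4]
gripper_width: 18.0
grasp_force: 8.0
```

>>> send_rows(
  rows=[
    {"dx": 0,"dy": 0,"dz": -0.0005,"rx": 0,"ry": 0,"rz": 0},
    {"dx": 0,"dy": 0,"dz": -0.0005,"rx": 0,"ry": 0,"rz": 0},
    {"dx": 0,"dy": 0,"dz": -0.0005,"rx": 0,"ry": 0,"rz": 0},
    {"dx": 0,"dy": 0,"dz": -0.0005,"rx": 0,"ry": 0,"rz": 0},
    {"dx": 0,"dy": 0,"dz": -0.0005,"rx": 0,"ry": 0,"rz": 0},
    {"dx": 0,"dy": 0,"dz": -0.0005,"rx": 0,"ry": 0,"rz": 0},
    {"dx": 0,"dy": 0,"dz": -0.0005,"rx": 0,"ry": 0,"rz": 0},
    {"dx": 0,"dy": 0,"dz": -0.0005,"rx": 0,"ry": 0,"rz": 0},
    {"dx": 0,"dy": 0,"dz": -0.0005,"rx": 0,"ry": 0,"rz": 0},
    {"dx": 0,"dy": 0,"dz": -0.0005,"rx": 0,"ry": 0,"rz": 0},
  ],
)

```text
t: 14.3
eef_pos: [500.3, -119.7, 140.1]
ee_rot: [-3.142, 0.0, -2.882]
force: [1.1, -0.3, 2.7]
gripper_width: 18.1
grasp_force: 8.0
```

>>> send_rows(
  rows=[
    {"dx": 0,"dy": 0,"dz": -0.0005,"rx": 0,"ry": 0,"rz": 0},
    {"dx": 0,"dy": 0,"dz": -0.0005,"rx": 0,"ry": 0,"rz": 0},
    {"dx": 0,"dy": 0,"dz": -0.0005,"rx": 0,"ry": 0,"rz": 0},
    {"dx": 0,"dy": 0,"dz": -0.0005,"rx": 0,"ry": 0,"rz": 0},
    {"dx": 0,"dy": 0,"dz": -0.0005,"rx": 0,"ry": 0,"rz": 0},
    {"dx": 0,"dy": 0,"dz": -0.0005,"rx": 0,"ry": 0,"rz": 0},
    {"dx": 0,"dy": 0,"dz": -0.0005,"rx": 0,"ry": 0,"rz": 0},
    {"dx": 0,"dy": 0,"dz": -0.0005,"rx": 0,"ry": 0,"rz": 0},
    {"dx": 0,"dy": 0,"dz": -0.0005,"rx": 0,"ry": 0,"rz": 0},
    {"dx": 0,"dy": 0,"dz": -0.0005,"rx": 0,"ry": 0,"rz": 0},
  ],
)

```text
t: 15.3
eef_pos: [500.3, -119.7, 138.1]
ee_rot: [-3.142, -0.0, -2.882]
force: [1.1, 0.1, 2.5]
gripper_width: 17.9
grasp_force: 8.0
```

>>> send_rows(
  rows=[
    {"dx": 0,"dy": 0,"dz": -0.0005,"rx": 0,"ry": 0,"rz": 0},
    {"dx": 0,"dy": 0,"dz": -0.0005,"rx": 0,"ry": 0,"rz": 0},
    {"dx": 0,"dy": 0,"dz": -0.0005,"rx": 0,"ry": 0,"rz": 0},
    {"dx": 0,"dy": 0,"dz": -0.0005,"rx": 0,"ry": 0,"rz": 0},
    {"dx": 0,"dy": 0,"dz": -0.0005,"rx": 0,"ry": 0,"rz": 0},
    {"dx": 0,"dy": 0,"dz": -0.0005,"rx": 0,"ry": 0,"rz": 0},
    {"dx": 0,"dy": 0,"dz": -0.0005,"rx": 0,"ry": 0,"rz": 0},
    {"dx": 0,"dy": 0,"dz": -0.0005,"rx": 0,"ry": 0,"rz": 0},
    {"dx": 0,"dy": 0,"dz": -0.0005,"rx": 0,"ry": 0,"rz": 0},
    {"dx": 0,"dy": 0,"dz": -0.0005,"rx": 0,"ry": 0,"rz": 0},
  ],
)

```text
t: 16.3
eef_pos: [500.3, -119.7, 136.1]
ee_rot: [-3.142, 0.0, -2.882]
force: [1.5, -0.8, 2.7]
gripper_width: 17.8
grasp_force: 8.0
```

Run:
```python
from h import *
s=state();print(s["t"],s["eef_pos"],s["force"])
ci=camera_info("wrist")
w=grab_frame("wrist");cv2.imwrite("pics/w3raw.png",w)
cv2.imwrite("pics/w3.png",cv2.resize(w[175:295,200:360],(800,600),interpolation=cv2.INTER_CUBIC))
for z in(114,147,124.2):print((proj("wrist",(500.3,-119.7,z),ci)-[200,175])*5)
```

```text
16.3 [ 500.30249767 -119.7348617   136.12193253] [ 1.46397041 -0.8121475   2.67503503]
[399.58879806 364.00509886]
[399.78395163 480.39357027]
[399.6416805  395.55498553]
```

View pics/w3.png

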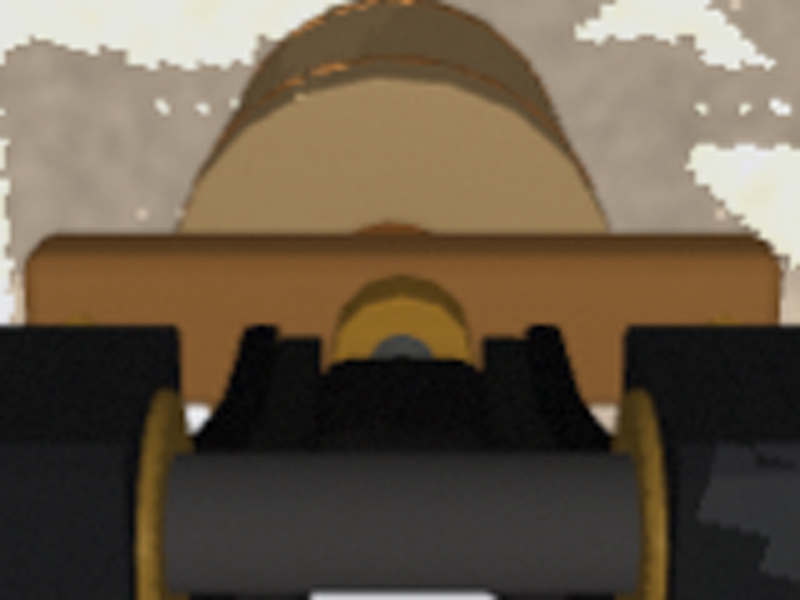

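Picture: the bridge sits flat and centred on the blank. The knob's top edge (y≈358) is close above the bush (y≈360), and no red ring shows. Pressing on.

>>> send_rows(
  rows=[
    {"dx": 0,"dy": 0,"dz": -0.0005,"rx": 0,"ry": 0,"rz": 0},
    {"dx": 0,"dy": 0,"dz": -0.0005,"rx": 0,"ry": 0,"rz": 0},
    {"dx": 0,"dy": 0,"dz": -0.0005,"rx": 0,"ry": 0,"rz": 0},
    {"dx": 0,"dy": 0,"dz": -0.0005,"rx": 0,"ry": 0,"rz": 0},
    {"dx": 0,"dy": 0,"dz": -0.0005,"rx": 0,"ry": 0,"rz": 0},
    {"dx": 0,"dy": 0,"dz": -0.0005,"rx": 0,"ry": 0,"rz": 0},
    {"dx": 0,"dy": 0,"dz": -0.0005,"rx": 0,"ry": 0,"rz": 0},
    {"dx": 0,"dy": 0,"dz": -0.0005,"rx": 0,"ry": 0,"rz": 0},
    {"dx": 0,"dy": 0,"dz": -0.0005,"rx": 0,"ry": 0,"rz": 0},
    {"dx": 0,"dy": 0,"dz": -0.0005,"rx": 0,"ry": 0,"rz": 0},
  ],
)

```text
t: 17.35
eef_pos: [500.4, -119.7, 134.4]
ee_rot: [-3.141, 0.0, -2.882]
force: [-0.5, 1.2, 6.0]
gripper_width: 18.2
grasp_force: 8.0
```

Run:
```python
from h import *
ci=camera_info("wrist"); w=grab_frame("wrist")
cv2.imwrite("pics/w4raw.png",w); o=cv2.imread("pics/w3raw.png")
a=ci  # knob far top edge along image-up, at hand height offset; edge row in column 280
for im in(o,w): print(im[238:256,280].sum(1))
d=np.array(ci["world_to_cam"])[1,:2]; d/=np.linalg.norm(d)
for t in(55,57,59,61,63):
    print(t,[(proj("wrist",(500.3+9*d[0],-119.7+9*d[1],90+116-t+k),ci)[1]).round(1) for k in(12,-12)])
```

```text
[281 282 284 274 199 201 197 180  63  38  32  38  34  25  29  41  31  34]
[281 281 280 284 271 199 198 179  65  18  41  30  30  37  27  33  24  28]
55 [np.float64(269.9), np.float64(250.1)]
57 [np.float64(268.0), np.float64(248.7)]
59 [np.float64(266.1), np.float64(247.4)]
61 [np.float64(264.3), np.float64(246.0)]
63 [np.float64(262.6), np.float64(244.7)]
```

>>> send_rows(
  rows=[
    {"dx": 0,"dy": 0,"dz": -0.0005,"rx": 0,"ry": 0,"rz": 0},
    {"dx": 0,"dy": 0,"dz": 0,"rx": 0,"ry": 0,"rz": 0},
    {"dx": 0,"dy": 0,"dz": 0,"rx": 0,"ry": 0,"rz": 0},
    {"dx": 0,"dy": 0,"dz": 0,"rx": 0,"ry": 0,"rz": 0},
    {"dx": 0,"dy": 0,"dz": 0,"rx": 0,"ry": 0,"rz": 0},
    {"dx": 0,"dy": 0,"dz": 0,"rx": 0,"ry": 0,"rz": 0},
    {"dx": 0,"dy": 0,"dz": 0,"rx": 0,"ry": 0,"rz": 0},
    {"dx": 0,"dy": 0,"dz": 0,"rx": 0,"ry": 0,"rz": 0},
    {"dx": 0,"dy": 0,"dz": 0,"rx": 0,"ry": 0,"rz": 0},
    {"dx": 0,"dy": 0,"dz": 0,"rx": 0,"ry": 0,"rz": 0},
  ],
)

```text
t: 18.4
eef_pos: [500.4, -119.7, 134.3]
ee_rot: [-3.141, 0.0, -2.882]
force: [1.1, 1.3, 5.3]
gripper_width: 18.0
grasp_force: 8.0
```

>>> send_rows(
  rows=[
    {"dx": 0,"dy": 0,"dz": 0.015,"rx": 0,"ry": 0,"rz": 0},
    {"dx": 0,"dy": 0,"dz": 0.03,"rx": 0,"ry": 0,"rz": 0},
    {"dx": 0,"dy": 0,"dz": 0.045,"rx": 0,"ry": 0,"rz": 0},
    {"dx": 0,"dy": 0,"dz": 0.05,"rx": 0,"ry": 0,"rz": 0},
    {"dx": 0,"dy": 0,"dz": 0.045,"rx": 0,"ry": 0,"rz": 0},
    {"dx": 0,"dy": 0,"dz": 0.03,"rx": 0,"ry": 0,"rz": 0},
    {"dx": 0,"dy": 0,"dz": 0.01,"rx": 0,"ry": 0,"rz": 0},
    {"dx": 0,"dy": 0,"dz": 0,"rx": 0,"ry": 0,"rz": 0},
    {"dx": 0,"dy": 0,"dz": 0,"rx": 0,"ry": 0,"rz": 0},
    {"dx": 0,"dy": 0,"dz": 0,"rx": 0,"ry": 0,"rz": 0},
  ],
)

```text
t: 19.4
eef_pos: [499.7, -119.4, 223.1]
ee_rot: [3.14, -0.002, -2.883]
force: [-0.1, 0.3, -0.7]
gripper_width: 17.9
grasp_force: 8.0
```

>>> send_rows(
  rows=[
    {"dx": 0,"dy": 0.03,"dz": 0,"rx": 0,"ry": 0,"rz": 0},
    {"dx": -0.009,"dy": 0.07,"dz": 0,"rx": 0,"ry": 0,"rz": 0},
    {"dx": -0.009,"dy": 0.09,"dz": 0,"rx": 0,"ry": 0,"rz": 0},
    {"dx": -0.009,"dy": 0.09,"dz": 0,"rx": 0,"ry": 0,"rz": 0},
    {"dx": -0.009,"dy": 0.09,"dz": 0,"rx": 0,"ry": 0,"rz": 0},
    {"dx": -0.009,"dy": 0.08,"dz": 0,"rx": 0,"ry": 0,"rz": 0},
    {"dx": 0,"dy": 0.05,"dz": 0,"rx": 0,"ry": 0,"rz": 0},
    {"dx": 0,"dy": 0.012,"dz": 0,"rx": 0,"ry": 0,"rz": 0},
    {"dx": 0,"dy": 0,"dz": 0,"rx": 0,"ry": 0,"rz": 0},
    {"dx": 0,"dy": 0,"dz": 0,"rx": 0,"ry": 0,"rz": 0},
  ],
)

```text
t: 20.4
eef_pos: [482.3, 84.5, 223.8]
ee_rot: [-3.141, -0.0, -2.883]
force: [0.6, -0.4, -1.2]
gripper_width: 18.1
grasp_force: 8.0
```

Run:
```python
from h import *
s=state();print(s["t"],s["eef_pos"],s["force"])
ci=camera_info("wrist")
w=grab_frame("wrist");cv2.imwrite("pics/w5raw.png",w)
g=s["eef_pos"]
a=cv2.resize(w[120:300,190:370],(400,400),interpolation=cv2.INTER_CUBIC)
b=grab_frame("side")[150:240,210:300]; b=cv2.resize(b,(400,400),interpolation=cv2.INTER_CUBIC)
cv2.imwrite("pics/w5.png",np.hstack([a,b]))
for t in(57,59,61,63):print(t,[(proj("wrist",(g[0],g[1],g[2]+11-116+t+k),ci)-[190,120])*2.222 for k in(0,24)])
print((proj("wrist",(482.5,85,90),ci)-[190,120])*2.222)
```

```text
20.4 [482.3418327   84.53379359 223.79082876] [ 0.58279027 -0.42788817 -1.24900075]
57 [array([199.66212023, 254.26573743]), array([199.66705788, 281.58418921])]
59 [array([199.66248941, 256.31324622]), array([199.66752559, 284.164516  ])]
61 [array([199.66286556, 258.39857617]), array([199.66800323, 286.79831372])]
63 [array([199.66324888, 260.5227785 ]), array([199.66849112, 289.48724865])]
[200.5862071  192.24139101]
```

View pics/w5.png

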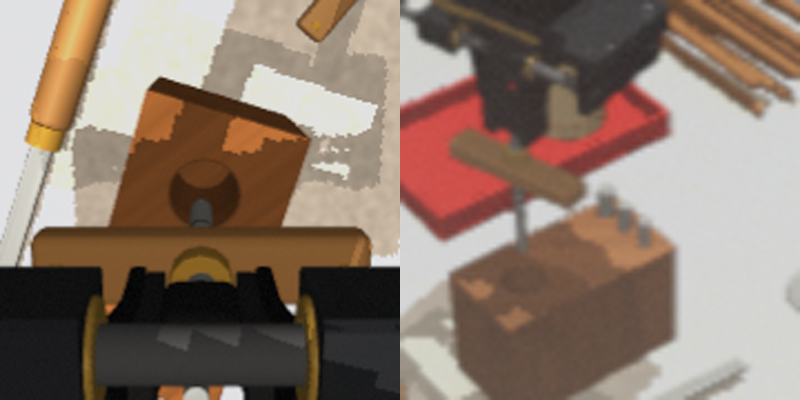

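The left picture shows the tip (200,203) over the well, whose centre is at (204,190), so a shift of +1 mm in y. The right picture shows the gauge level with its rod well out. The travel is about 60.5 mm, so the blank goes to the blue tray.

>>> send_rows(
  rows=[
    {"dx": 0,"dy": 0.003,"dz": -0.02,"rx": 0,"ry": 0,"rz": 0},
    {"dx": 0,"dy": 0,"dz": -0.04,"rx": 0,"ry": 0,"rz": 0},
    {"dx": 0,"dy": 0,"dz": -0.05,"rx": 0,"ry": 0,"rz": 0},
    {"dx": 0,"dy": 0,"dz": -0.05,"rx": 0,"ry": 0,"rz": 0},
    {"dx": 0,"dy": 0,"dz": -0.03,"rx": 0,"ry": 0,"rz": 0},
    {"dx": 0,"dy": 0,"dz": -0.016,"rx": 0,"ry": 0,"rz": 0},
    {"dx": 0,"dy": 0,"dz": -0.008,"rx": 0,"ry": 0,"rz": 0},
    {"dx": 0,"dy": 0,"dz": -0.006,"rx": 0,"ry": 0,"rz": 0},
    {"dx": 0,"dy": 0,"dz": -0.005,"rx": 0,"ry": 0,"rz": 0},
    {"dx": 0,"dy": 0,"dz": -0.005,"rx": 0,"ry": 0,"rz": 0},
  ],
)

```text
t: 21.5
eef_pos: [482.8, 86.2, 132.6]
ee_rot: [-3.141, 0.001, -2.882]
force: [-0.5, -0.8, 3.0]
gripper_width: 17.7
grasp_force: 8.0
```

>>> send_rows(
  rows=[
    {"dx": 0,"dy": 0,"dz": 0,"rx": 0,"ry": 0,"rz": 0},
    {"dx": 0,"dy": 0,"dz": 0,"rx": 0,"ry": 0,"rz": 0},
    {"dx": 0,"dy": 0,"dz": 0,"rx": 0,"ry": 0,"rz": 0},
    {"dx": 0,"dy": 0,"dz": 0,"rx": 0,"ry": 0,"rz": 0},
    {"dx": 0,"dy": 0,"dz": 0,"rx": 0,"ry": 0,"rz": 0},
    {"dx": 0,"dy": 0,"dz": 0,"rx": 0,"ry": 0,"rz": 0},
    {"dx": 0,"dy": 0,"dz": 0,"rx": 0,"ry": 0,"rz": 0},
    {"dx": 0,"dy": 0,"dz": 0,"rx": 0,"ry": 0,"rz": 0},
    {"dx": 0,"dy": 0,"dz": 0,"rx": 0,"ry": 0,"rz": 0},
    {"dx": 0,"dy": 0,"dz": 0,"rx": 0,"ry": 0,"rz": 0},
  ],
)

```text
t: 22.5
eef_pos: [482.7, 86.2, 132.0]
ee_rot: [-3.141, 0.001, -2.882]
force: [1.6, -1.6, 2.4]
gripper_width: 17.8
grasp_force: 8.0
```

>>> send_rows(
  rows=[
    {"dx": 0,"dy": 0,"dz": 0,"rx": 0,"ry": 0,"rz": 0},
    {"dx": 0,"dy": 0,"dz": 0,"rx": 0,"ry": 0,"rz": 0},
    {"dx": 0,"dy": 0,"dz": 0,"rx": 0,"ry": 0,"rz": 0},
    {"dx": 0,"dy": 0,"dz": 0,"rx": 0,"ry": 0,"rz": 0},
    {"dx": 0,"dy": 0,"dz": 0,"rx": 0,"ry": 0,"rz": 0},
    {"dx": 0,"dy": 0,"dz": 0,"rx": 0,"ry": 0,"rz": 0},
    {"dx": 0,"dy": 0,"dz": 0,"rx": 0,"ry": 0,"rz": 0},
    {"dx": 0,"dy": 0,"dz": 0,"rx": 0,"ry": 0,"rz": 0},
    {"dx": 0,"dy": 0,"dz": 0,"rx": 0,"ry": 0,"rz": 0},
    {"dx": 0,"dy": 0,"dz": 0,"rx": 0,"ry": 0,"rz": 0},
  ],
  fingers=-1,
)

```text
t: 23.5
eef_pos: [482.3, 86.3, 132.0]
ee_rot: [-3.142, 0.0, -2.882]
force: [0.7, 0.3, 0.4]
gripper_width: 84.9
grasp_force: 0.0
```

>>> send_rows(
  rows=[
    {"dx": 0,"dy": 0,"dz": 0.03,"rx": 0,"ry": 0,"rz": 0},
    {"dx": 0,"dy": 0,"dz": 0.06,"rx": 0,"ry": 0,"rz": 0},
    {"dx": 0,"dy": 0,"dz": 0.06,"rx": 0,"ry": 0,"rz": 0},
    {"dx": 0.01,"dy": -0.08,"dz": 0.0,"rx": 0,"ry": 0,"rz": 0},
    {"dx": 0.01,"dy": -0.1,"dz": 0,"rx": 0,"ry": 0,"rz": 0},
    {"dx": 0.01,"dy": -0.1,"dz": 0,"rx": 0,"ry": 0,"rz": 0},
    {"dx": 0.01,"dy": -0.1,"dz": 0,"rx": 0,"ry": 0,"rz": 0},
    {"dx": 0.004,"dy": -0.1,"dz": 0,"rx": 0,"ry": 0,"rz": 0},
    {"dx": 0,"dy": -0.036,"dz": 0,"rx": 0,"ry": 0,"rz": 0},
    {"dx": 0,"dy": 0,"dz": 0,"rx": 0,"ry": 0,"rz": 0},
  ],
)

```text
t: 24.5
eef_pos: [500.0, -121.8, 191.8]
ee_rot: [-3.142, 0.0, -2.886]
force: [0.0, 0.2, -0.2]
gripper_width: 87.1
grasp_force: 0.0
```

Run:
```python
from h import *
s=state();print(s["t"],s["eef_pos"],s["force"])
ci=camera_info("wrist")
w=grab_frame("wrist");b=grab_frame("top");c=grab_frame("side")[160:260,200:340]
cv2.imwrite("pics/f.png",np.hstack([cv2.resize(w[100:420],(400,229)),cv2.resize(c,(400,286))[:229]]))
h=np.hstack([cv2.resize(w[140:320,160:400],(400,300),interpolation=cv2.INTER_CUBIC),cv2.resize(c,(400,300),interpolation=cv2.INTER_CUBIC)])
cv2.imwrite("pics/f.png",h)
print((proj("wrist",(500.3,-120.5,90),ci)-[160,140])*1.6667)
```

```text
24.5 [ 499.98554642 -121.80808737  191.84612561] [ 0.03279137  0.17925263 -0.24611707]
[201.98529673 125.46754472]
```

View pics/f.png

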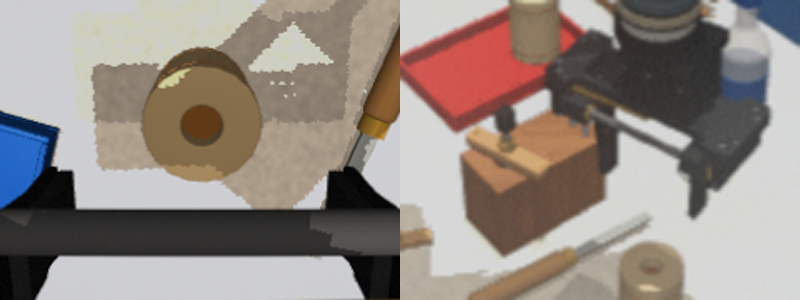

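Left: the hole is at (202,124), as predicted. Right: the gauge is back flat on its stand.

>>> send_rows(
  rows=[
    {"dx": 0.001,"dy": 0.003,"dz": -0.03,"rx": 0,"ry": 0,"rz": 0},
    {"dx": 0,"dy": 0,"dz": -0.06,"rx": 0,"ry": 0,"rz": 0},
    {"dx": 0,"dy": 0,"dz": -0.08,"rx": 0,"ry": 0,"rz": 0},
    {"dx": 0,"dy": 0,"dz": -0.08,"rx": 0,"ry": 0,"rz": 0},
    {"dx": 0,"dy": 0,"dz": -0.06,"rx": 0,"ry": 0,"rz": 0},
    {"dx": 0,"dy": 0,"dz": -0.027,"rx": 0,"ry": 0,"rz": 0},
    {"dx": 0,"dy": 0,"dz": 0,"rx": 0,"ry": 0,"rz": 0},
    {"dx": 0,"dy": 0,"dz": 0,"rx": 0,"ry": 0,"rz": 0},
    {"dx": 0,"dy": 0,"dz": 0,"rx": 0,"ry": 0,"rz": 0},
    {"dx": 0,"dy": 0,"dz": 0,"rx": 0,"ry": 0,"rz": 0},
  ],
)

```text
t: 25.65
eef_pos: [501.1, -119.2, 58.3]
ee_rot: [-3.14, 0.002, -2.882]
force: [-0.4, 0.4, 0.4]
gripper_width: 86.7
grasp_force: 0.0
```

>>> send_rows(
  rows=[
    {"dx": 0,"dy": 0,"dz": 0,"rx": 0,"ry": 0,"rz": 0},
    {"dx": 0,"dy": 0,"dz": 0,"rx": 0,"ry": 0,"rz": 0},
    {"dx": 0,"dy": 0,"dz": 0,"rx": 0,"ry": 0,"rz": 0},
    {"dx": 0,"dy": 0,"dz": 0,"rx": 0,"ry": 0,"rz": 0},
    {"dx": 0,"dy": 0,"dz": 0,"rx": 0,"ry": 0,"rz": 0},
    {"dx": 0,"dy": 0,"dz": 0,"rx": 0,"ry": 0,"rz": 0},
    {"dx": 0,"dy": 0,"dz": 0,"rx": 0,"ry": 0,"rz": 0},
    {"dx": 0,"dy": 0,"dz": 0,"rx": 0,"ry": 0,"rz": 0},
    {"dx": 0,"dy": 0,"dz": 0,"rx": 0,"ry": 0,"rz": 0},
    {"dx": 0,"dy": 0,"dz": 0,"rx": 0,"ry": 0,"rz": 0},
  ],
  fingers=1,
  grip_force=15,
)

```text
t: 26.65
eef_pos: [500.9, -119.4, 57.4]
ee_rot: [-3.14, 0.001, -2.882]
force: [-0.6, -4.9, 4.7]
gripper_width: 64.6
grasp_force: 15.0
```

>>> send_rows(
  rows=[
    {"dx": 0,"dy": 0,"dz": 0.03,"rx": 0,"ry": 0,"rz": 0},
    {"dx": 0,"dy": 0,"dz": 0.06,"rx": 0,"ry": 0,"rz": 0},
    {"dx": 0.02,"dy": -0.03,"dz": 0.05,"rx": 0,"ry": 0,"rz": 0},
    {"dx": 0.045,"dy": -0.07,"dz": 0.01,"rx": 0,"ry": 0,"rz": 0},
    {"dx": 0.045,"dy": -0.07,"dz": 0,"rx": 0,"ry": 0,"rz": 0},
    {"dx": 0.045,"dy": -0.07,"dz": 0,"rx": 0,"ry": 0,"rz": 0},
    {"dx": 0.045,"dy": -0.07,"dz": 0,"rx": 0,"ry": 0,"rz": 0},
    {"dx": 0.04,"dy": -0.06,"dz": 0,"rx": 0,"ry": 0,"rz": 0},
    {"dx": 0.02,"dy": -0.03,"dz": 0,"rx": 0,"ry": 0,"rz": 0},
    {"dx": 0.005,"dy": -0.008,"dz": 0,"rx": 0,"ry": 0,"rz": 0},
  ],
)

```text
t: 27.65
eef_pos: [606.1, -282.6, 116.5]
ee_rot: [3.14, -0.001, -2.884]
force: [-0.6, 0.3, -1.4]
gripper_width: 64.6
grasp_force: 15.0
```

>>> send_rows(
  rows=[
    {"dx": 0,"dy": 0,"dz": -0.02,"rx": 0,"ry": 0,"rz": 0},
    {"dx": 0,"dy": 0,"dz": -0.03,"rx": 0,"ry": 0,"rz": 0},
    {"dx": 0,"dy": 0,"dz": -0.03,"rx": 0,"ry": 0,"rz": 0},
    {"dx": 0,"dy": 0,"dz": -0.025,"rx": 0,"ry": 0,"rz": 0},
    {"dx": 0,"dy": 0,"dz": -0.012,"rx": 0,"ry": 0,"rz": 0},
    {"dx": 0,"dy": 0,"dz": -0.005,"rx": 0,"ry": 0,"rz": 0},
    {"dx": 0,"dy": 0,"dz": 0,"rx": 0,"ry": 0,"rz": 0},
    {"dx": 0,"dy": 0,"dz": 0,"rx": 0,"ry": 0,"rz": 0},
    {"dx": 0,"dy": 0,"dz": 0,"rx": 0,"ry": 0,"rz": 0},
    {"dx": 0,"dy": 0,"dz": 0,"rx": 0,"ry": 0,"rz": 0},
  ],
)

```text
t: 28.65
eef_pos: [606.6, -282.4, 68.9]
ee_rot: [-3.141, 0.001, -2.883]
force: [-0.6, 0.4, -0.6]
gripper_width: 64.6
grasp_force: 15.0
```

>>> send_rows(
  rows=[
    {"dx": 0,"dy": 0,"dz": -0.005,"rx": 0,"ry": 0,"rz": 0},
    {"dx": 0,"dy": 0,"dz": -0.004,"rx": 0,"ry": 0,"rz": 0},
    {"dx": 0,"dy": 0,"dz": -0.003,"rx": 0,"ry": 0,"rz": 0},
    {"dx": 0,"dy": 0,"dz": -0.002,"rx": 0,"ry": 0,"rz": 0},
    {"dx": 0,"dy": 0,"dz": -0.001,"rx": 0,"ry": 0,"rz": 0},
    {"dx": 0,"dy": 0,"dz": -0.001,"rx": 0,"ry": 0,"rz": 0},
    {"dx": 0,"dy": 0,"dz": -0.0005,"rx": 0,"ry": 0,"rz": 0},
    {"dx": 0,"dy": 0,"dz": 0,"rx": 0,"ry": 0,"rz": 0},
    {"dx": 0,"dy": 0,"dz": 0,"rx": 0,"ry": 0,"rz": 0},
    {"dx": 0,"dy": 0,"dz": 0,"rx": 0,"ry": 0,"rz": 0},
  ],
)

```text
t: 29.65
eef_pos: [606.2, -282.1, 62.5]
ee_rot: [3.142, -0.0, -2.882]
force: [-2.2, 1.2, 4.9]
gripper_width: 64.7
grasp_force: 15.0
```

Contact with the floor. I release it and retreat.

>>> send_rows(
  rows=[
    {"dx": 0,"dy": 0,"dz": 0,"rx": 0,"ry": 0,"rz": 0},
    {"dx": 0,"dy": 0,"dz": 0,"rx": 0,"ry": 0,"rz": 0},
    {"dx": 0,"dy": 0,"dz": 0,"rx": 0,"ry": 0,"rz": 0},
    {"dx": 0,"dy": 0,"dz": 0,"rx": 0,"ry": 0,"rz": 0},
    {"dx": 0,"dy": 0,"dz": 0,"rx": 0,"ry": 0,"rz": 0},
    {"dx": 0,"dy": 0,"dz": 0,"rx": 0,"ry": 0,"rz": 0},
    {"dx": 0,"dy": 0,"dz": 0,"rx": 0,"ry": 0,"rz": 0},
    {"dx": 0,"dy": 0,"dz": 0,"rx": 0,"ry": 0,"rz": 0},
    {"dx": 0,"dy": 0,"dz": 0,"rx": 0,"ry": 0,"rz": 0},
    {"dx": 0,"dy": 0,"dz": 0,"rx": 0,"ry": 0,"rz": 0},
  ],
  fingers=-1,
)

```text
t: 30.65
eef_pos: [606.3, -282.1, 61.8]
ee_rot: [-3.142, 0.0, -2.882]
force: [0.2, -0.4, 0.8]
gripper_width: 87.0
grasp_force: 0.0
```

>>> send_rows(
  rows=[
    {"dx": 0,"dy": 0,"dz": 0.03,"rx": 0,"ry": 0,"rz": 0},
    {"dx": 0,"dy": 0,"dz": 0.06,"rx": 0,"ry": 0,"rz": 0},
    {"dx": 0,"dy": 0,"dz": 0.08,"rx": 0,"ry": 0,"rz": 0},
    {"dx": 0,"dy": 0,"dz": 0.08,"rx": 0,"ry": 0,"rz": 0},
    {"dx": 0,"dy": 0,"dz": 0.08,"rx": 0,"ry": 0,"rz": 0},
    {"dx": -0.08,"dy": 0.04,"dz": 0,"rx": 0,"ry": 0,"rz": 0},
    {"dx": -0.1,"dy": 0.04,"dz": 0,"rx": 0,"ry": 0,"rz": 0},
    {"dx": -0.1,"dy": 0.04,"dz": 0,"rx": 0,"ry": 0,"rz": 0},
    {"dx": 0,"dy": 0,"dz": 0,"rx": 0,"ry": 0,"rz": 0},
    {"dx": 0,"dy": 0,"dz": 0,"rx": 0,"ry": 0,"rz": 0},
  ],
)

```text
t: 31.65
eef_pos: [493.8, -233.9, 194.9]
ee_rot: [-3.141, 0.001, -2.883]
force: [0.6, 0.1, -0.7]
gripper_width: 86.7
grasp_force: 0.0
```

Run:
```python
from h import *
cv2.imwrite("pics/end.png",cv2.resize(grab_frame("side"),(800,600),interpolation=cv2.INTER_CUBIC))
```

```text
(no output)
```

View pics/end.png

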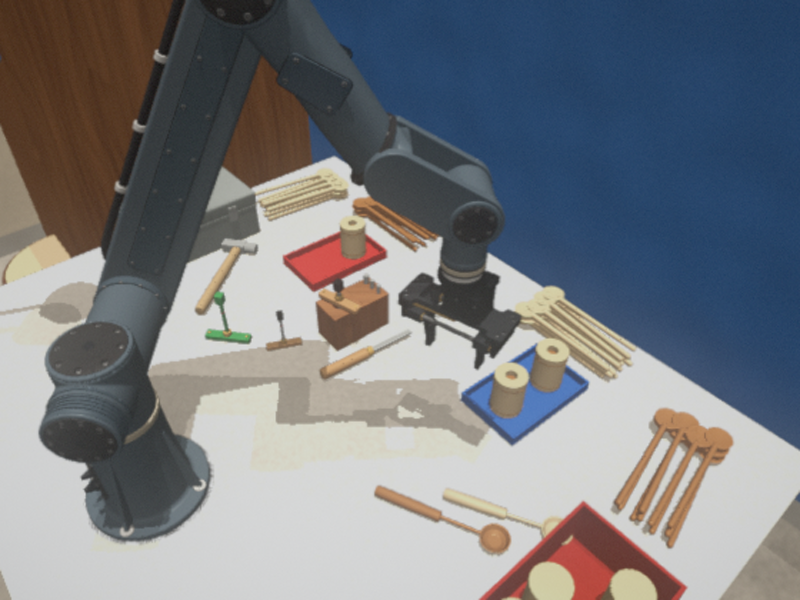

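The blank stands upright in the blue tray at (508,390), the gauge is on its stand at (340,295), and everything else is unmoved.

```bash
python3 -c "
from station import *
print(finish_job())"
```

```text
the job is handed in; nothing more can be done
None
```

I measured the hole at about 60.5 mm deep, so the blank now stands upright in the free half of the blue tray; the gauge is back on its stand with its rod in the well, and the job was handed in at about 32 s, with no verdict returned.

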